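# Close and latch the contact-printing frame

### The job

Close and secure the printing frame on its sloping stand: press the hinged backing board down until it is fully shut, and only then swing both latches round until each points straight up the slope, over the board. Do not bump the lamp bar above the frame, and leave the two ink cans behind the stand where they are.

Things in the scene. Friction and masses are not known exactly. Their poses are not given: they have to be found in the camera images.
- face (a point): Middle of the lower edge of the fixed wooden frame's sloping face (300 mm wide, 240 mm up the slope, at 35 degrees), 60 mm above the table. The face looks roughly to the robot's left (+y). Axes: x up the slope, y along the edge (to the left of someone facing the frame), z straight out of the face. Wood surface and shut board lie at z = 0. Approach best along -z, the tool leaning 35 degrees.
- board_edge (a point): Middle of the free (lower) edge of the dark backing board, on its upper surface. The board is 159 mm up the slope by 196 mm wide and 12 mm thick, and is hinged along its upper edge, at x = 215 mm, z = 0 of the face; shut, its free edge lies at x = 56 mm.
- board (a joint): Opening angle of the board in rad: 0 is fully shut (against a stop), positive is lifted. The hinge is stiff: the board stays where it is left, and takes about 5 to 10 N, pressed on its lower half, to close.
- latch_left_pivot (a point): Pivot of the left steel latch, on the face's surface, at x = 30, y = +45 mm of the face. The latch is an arm 80 mm long and 20 mm wide, 4 to 14 mm above the face, that turns flat over it with light friction (about 2 N at its peg) and stays where it is left. This point turns with the latch: its x points along the arm to the peg.
- latch_left_peg (a point): Centre of the free part of the round black peg (20 mm diameter) near the left latch's end, 55 mm from the pivot and 35 mm above the face. The peg stands square to the face, from 14 to 55 mm above it. It is a revolving knob: it spins freely on its pin, so it can be pinched and carried round the arc without turning the gripper.
- latch_left (a joint): Angle of the left latch in rad: 0 points straight up the slope over the board (secured); positive is swung outwards, to the left and then down the slope (1.57 lies along the lower edge). It can go past 0 (to -1.2), there is no stop there.
- latch_right_pivot (a point): The same for the right latch, a mirror image: its pivot, at x = 30, y = -45 mm of the face.
- latch_right_peg (a point): The same for the peg of the right latch.
- latch_right (a joint): Angle of the right latch in rad: 0 points straight up the slope over the board (secured); positive is swung outwards, to the right and then down the slope. It can go past 0 (to -1.2), there is no stop there.
- lamp: Fixed lamp bar across the frame, 362 mm long (y), 30 mm deep (x), 25 mm high; origin mid-underside, 290 mm above the table. Its near edge is straight above the pegs' secured places: an upright gripper would hit it there, so lean the tool out to the front of the face. It stands on two 22 mm posts, 170 mm left and right of its middle and 35 mm further back.
- can_big: Ink can, 104 mm diameter, 95 mm high, loose, behind the stand; origin under its centre. A bystander.
- can_small: Ink can, 86 mm diameter, 80 mm high, loose, behind the stand; origin under its centre. A bystander.

How it is judged:
On the way, in this order (a step that is already met when the one before it is completed fails the run):
1. the board is shut (value of joint board below 0.05 rad), for 0.2 s.
2. both latches are swung over the shut board (value of joint board below 0.05 rad and value of joint latch_left between -0.35 and 0.35 rad and value of joint latch_right between -0.35 and 0.35 rad), for 0.2 s.
At the end, for the whole second after the job is handed in: The board is shut (within 0.05 rad) and both latches point up the slope over it, each within 0.35 rad (20 degrees), at rest (below 0.05 rad/s) (all of step 2 and velocity of joint latch_left between -0.05 and 0.05 rad/s and velocity of joint latch_right between -0.05 and 0.05 rad/s); the robot touches nothing.
It fails at once if a latch is swung over the board's place (below 1.0 rad) while the board is still up (over 0.1 rad) (value of joint board above 0.1 rad and value of joint any of latch_left, latch_right below 1 rad).
It fails at once if the lamp bar is bumped with more than 5 N (contact force between lamp and anything else above 5 N).
It fails at once if a can is moved more than 30 mm (distance of any of can_big, can_small from where it was at the start of the episode above 0.03 m).
It also fails if it takes over 64 s, if anything falls off the work surface, if the arm or the gripper's body presses on something with over 40 N, if the wrist force passes 120 N, or if a joint passes its speed limit or range.

### The arm

A 7-joint arm with a two-finger parallel gripper is mounted at the origin on the work surface. World frame = base frame: x ahead of the robot, y to its left, z up, the work surface at z = 0. Lengths are in m, angles in rad, forces in N, time in s.
With the tool pointing down it reaches from about 0.425 to 0.875 m from the base axis. Payload 8.4 kg.
Tool frame: the origin (TCP) lies on the mounting face of the last link; the fingertips stand 182 mm ahead of it and the grasp point (between the pads) lies 164 mm ahead of it (ctrl.grip_depth is the z of the grasp point in the tool frame, in m); z points along the fingers, y is the line along which they close (so a half turn about z gives the same grasp; the last joint's range is limited). The gripper opens to 87 mm and grips with 3 to 60 N. Pads are 19 mm wide; open, the fingers measure 117 mm over their backs; the gripper's body (75 mm by 190 mm) begins 51 mm behind the grasp point.
Start: joints at [-1.309, 0.333, 0.04, 1.465, -0.013, 1.343, -0.059], TCP at [0.229, 0.608, 0.405] pointing down, gripper open.
Joint ranges: [-2.58, 2.58], [-0.38, 2.09], [-1.3, 1.39], [0.25, 2.4], [-1.5, 4.64], [0.08, 2.09], [-2.65, 2.65]. Speed limits (rad/s): [2.22, 2.22, 2.79, 2.79, 3.14, 3.14, 3.14].

### API

Orientations are given as a unit quaternion [x, y, z, w].
In Python, from cell import ctrl gives the robot as it stands.
- The arm moves only by the tool carry_out, never from a script. Its argument "moves" is a list that holds one entry, the list of rows, each a list of 4 numbers: the shift along the tool's x, y, z in mm, then the turn about the tool's z in rad. A call has 1 to 5 rows; each row is the pose to reach, as a shift and turn from the pose commanded when the call began, along the tool's axes at that moment; what a row does not reach only later rows make up. A row lasts 1/12 s, in which the tool goes at most 41.7 mm and 7.16 degrees, less where a joint would pass 70% of its speed; a pose out of reach is approached as far as the arm can. A call with a gripper value outside its range is refused whole. "grip" is the opening, from 0 (shut) to 1 (fully open), set as the call begins (left out, the last holds). The fingers move at their own pace and stop on an object; the grip force is fixed at half the most. Time passes only in rows, so rows that repeat a pose let the fingers close. It gives the time, the measured TCP pose, the force, the opening and the grip force at its end, in the units of the state.
- ctrl.get_obs(): the state, without advancing time (a new reading comes with each control period).
- ctrl.grab_frame(name): name is "scene" or "top" or "wrist"; returns a dict with "pixels" (400x640x3 uint8, red, green, blue), "camera_matrix" (3x3 intrinsics, pixels), "R" (3x3) and "t" (3): a world point X has camera coordinates R X + t. Camera axes: x right, y down, z forward; pixel columns grow to the right and rows downward; lengths in m; the calibration is good to about 2 mm. A picture is of the moment at which its call begins. There is no depth.
- ctrl.job_done(): hands the job in; it is judged then, once.
The state is a dict: "clock": time; "joints": joint angles; "qvel": joint speeds; "joint_torque": joint torques, N m; "position": TCP position; "ee_rot": TCP orientation; "force": force on the tool from outside, world axes, zero at the start; "ft_torque": the same for the moment, N m; "grip_width": opening from 0.0 (shut) to 1.0 (fully open); "grasp_force": force on a finger pad.
Only numpy, scipy, OpenCV 4.12 (cv2) and the standard library are available. Lean on these libraries where they do the work, as an engineer would, in place of code of your own. Each camera call takes 0.05 s, during which the arm holds its last target. There are 200 camera calls.

## Working session

There is one attempt and no reset: what is moved stays moved. The work goes in short steps, Python scripts to look and compute and a tool call to move; the robot and the scene stay as the last step left them, time stands still between calls to the robot, and variables do not carry over. Pictures are saved under pics/ and viewed, at most 10 in all, crops included, and the job is handed in when it is done.

Besides the shell and the picture viewer there is one more tool, called after "Request:" as name(argument=value, ...), one argument or row to a line, values as JSON. carry_out: Moves the arm, as the interface text tells. Its arguments: {"type":"object","properties":{"moves":{"type":"array","items":{"type":"array","items":{"type":"array","items":{"type":"number"}}}},"grip":{"type":"number"}},"required":["moves"]}

```bash
ls; mkdir -p pics; python3 - <<'E'
from cell import ctrl
import cv2,pickle
F={}
for n in("scene","top"):
    f=ctrl.grab_frame(n);F[n]=f
    print(n,f["camera_matrix"].round(1).tolist(),f["R"].round(3).tolist(),f["t"].round(3).tolist())
    cv2.imwrite(f"pics/{n}0.png",f["pixels"][:,:,::-1])
pickle.dump(F,open("f0.pkl","wb"))
o=ctrl.get_obs();print(o)
E
```

```text
pics
scene [[364.3, 0.0, 316.4], [0.0, 364.3, 203.0], [0.0, 0.0, 1.0]] [[-0.215, 0.977, 0.016], [0.808, 0.187, -0.559], [-0.549, -0.107, -0.829]] [0.177, -0.295, 1.209]
top [[518.2, 0.0, 316.7], [0.0, 518.2, 204.1], [0.0, 0.0, 1.0]] [[0.013, -1.0, 0.019], [-0.986, -0.016, -0.164], [0.164, -0.016, -0.986]] [-0.07, 0.535, 1.279]
{'clock': 0.1, 'joints': array([-1.30920136,  0.33386346,  0.03990612,  1.46618269, -0.01342176,
        1.34328098, -0.05849837]), 'qvel': array([-0.00090959, -0.0027842 ,  0.0001903 , -0.00143609,  0.00076212,
        0.00132398, -0.00061015]), 'joint_torque': array([ 5.67078314e-03, -6.57808471e+01,  1.34129114e+00, -4.04712796e+01,
       -5.95561042e-02,  4.08940972e-02,  5.70027532e-05]), 'position': array([0.22942875, 0.60800062, 0.40393352]), 'ee_rot': array([ 1.79445119e-01,  9.83767712e-01, -7.28731203e-04, -8.80045911e-05]), 'force': array([ 0.1569007 , -1.37353533, -0.74579371]), 'ft_torque': array([0.01322699, 0.03765046, 0.02492451]), 'grasp_force': 0.0, 'grip_width': 0.9989078002599987}
```

View pics/scene0.png

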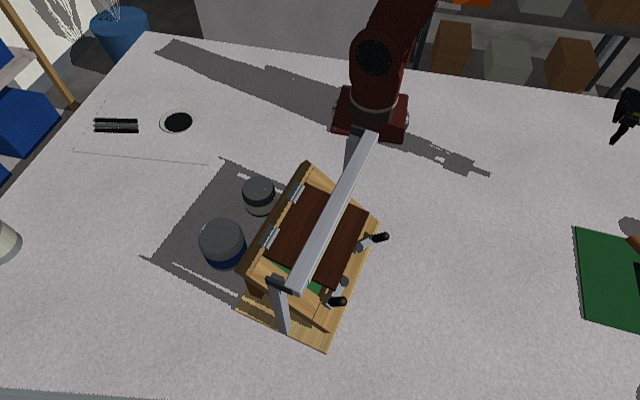

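View pics/top0.png

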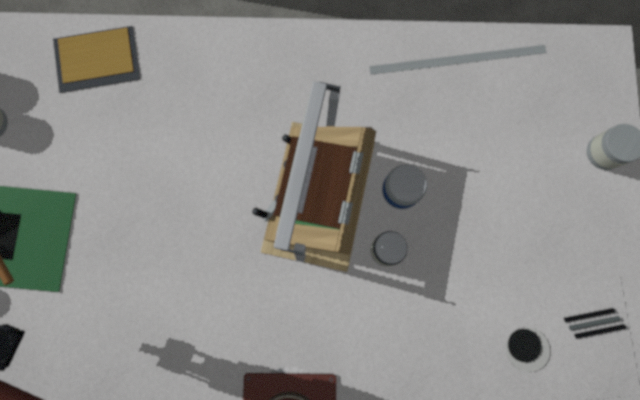

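The scene shows the frame centred near (310,250) with lamp bar across it and black pegs at (380,238) and (338,301). In the top view, the frame is near (320,190) and the pegs are at (287,138) and (260,212). The arm is out of both views. I'll enlarge both next.

```bash
python3 - <<'E'
import cv2,pickle,numpy as np
F=pickle.load(open("f0.pkl","rb"))
a=F["top"]["pixels"][75:275,240:390,::-1]; b=F["scene"]["pixels"][155:360,230:395,::-1]
A=cv2.resize(a,None,fx=2.6,fy=2.6,interpolation=3);B=cv2.resize(b,None,fx=2.4,fy=2.4,interpolation=3)
h=max(A.shape[0],B.shape[0])
P=[np.pad(i,((0,h-i.shape[0]),(0,0),(0,0))) for i in(A,B)]
I=np.hstack(P);print(I.shape,A.shape);cv2.imwrite("pics/crop.png",I)
E
```

```text
(520, 786, 3) (520, 390, 3)
```

View pics/crop.png

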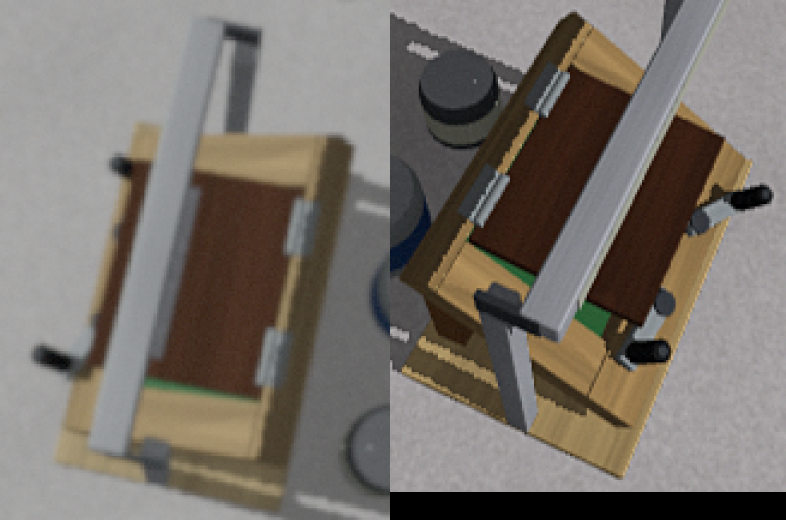

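The crop shows the face's lower corners, the lamp's top, and both pegs (top-view crop (120,165) and (40,355); scene crop (648,352) and (765,195)). The board is clearly lifted. Now casting rays.

```bash
cat > h.py <<'E'
import numpy as np
def ray(f,uv):
    d=f["R"].T@np.linalg.solve(f["camera_matrix"],[uv[0],uv[1],1.]); return -f["R"].T@f["t"],d/np.linalg.norm(d)
def plane(f,uv,z):
    c,d=ray(f,uv); return c+d*(z-c[2])/d[2]
def tri(fs,uvs):
    A=0;b=0
    for f,u in zip(fs,uvs):
        c,d=ray(f,u);P=np.eye(3)-np.outer(d,d);A=A+P;b=b+P@c
    X=np.linalg.solve(A,b); r=[np.linalg.norm((np.eye(3)-np.outer(d,d))@(X-c)) for c,d in(ray(f,u) for f,u in zip(fs,uvs))]
    return X,r
def proj(f,X):
    p=f["camera_matrix"]@(f["R"]@X+f["t"]); return p[:2]/p[2]
E
python3 - <<'E'
import pickle,numpy as np
from h import *
np.set_printoptions(precision=4,suppress=True)
F=pickle.load(open("f0.pkl","rb"));T,S=F["top"],F["scene"]
t=lambda x,y:(240+x/2.6,75+y/2.6)
s=lambda x,y:(230+(x-390)/2.4,155+y/2.4)
for n,p,z in [("low L top",t(138,122),.06),("low R top",t(62,430),.06),("up L top",t(322,135),.198),("up R top",t(263,457),.198)]:print(n,plane(T,p,z))
for n,p,z in [("low R sc",s(752,160),.06),("low L sc",s(630,425),.06),("up R sc",s(575,12),.198),("up L sc",s(405,285),.198)]:print(n,plane(S,p,z))
for p in [(197,18),(225,24),(125,455),(90,450)]:print("lamp",plane(T,t(*p),.315))
for p in [(525,330),(560,340)]:print("lampS",plane(S,s(*p),.315))
print("pegL tip",tri((T,S),(t(116,165),s(662,352))))
print("pegR tip",tri((T,S),(t(40,353),s(766,194))))
print("board free L", tri((T,S),(t(136,162),s(640,325))))
print("board R sc",s(722,138),"hinge R sc z",plane(S,s(575,72),.06+.215*.5736))
E
```

```text
low L top [0.7478 0.0027 0.06  ]
low R top [0.4392 0.0691 0.06  ]
up L top [ 0.693  -0.1659  0.198 ]
up R top [ 0.4057 -0.1149  0.198 ]
low R sc [0.4461 0.0801 0.06  ]
low L sc [0.736  0.0085 0.06  ]
up R sc [ 0.4078 -0.1165  0.198 ]
up L sc [ 0.7071 -0.1812  0.198 ]
lamp [ 0.7516 -0.0517  0.315 ]
lamp [ 0.7469 -0.0745  0.315 ]
lamp [ 0.3968 -0.0014  0.315 ]
lamp [0.4002 0.0255 0.315 ]
lampS [ 0.7617 -0.0643  0.315 ]
lampS [ 0.7631 -0.0419  0.315 ]
pegL tip (array([0.6863, 0.0221, 0.1156]), [np.float64(0.00129616144380708), np.float64(0.0012961614438070904)])
pegR tip (array([0.5073, 0.0912, 0.101 ]), [np.float64(0.0028365726577814342), np.float64(0.0028365726577814112)])
board free L (array([0.6798, 0.0011, 0.1486]), [np.float64(0.00032836743278448526), np.float64(0.00032836743278447165)])
board R sc (368.33333333333337, 212.5) hinge R sc z [ 0.4666 -0.1027  0.1833]
```

The fit is consistent: face origin ≈ (0.592, 0.041, 0.06), yaw ≈ −12.3°, board ≈ 0.39 rad, left latch ≈ 1.55 and right ≈ 2.15.

The moves only allow a turn about the tool's z, so the tool would stay upright. I'll check what the arm does at the edge of its reach, in free space.

Request:
carry_out(
  moves=[
    [[0, -40, 0, 0], [0, -80, 0, 0], [0, -120, 0, 0], [0, -160, 0, 0], [0, -200, 0, 0]],
  ],
)

```text
clock: 0.52
position: [0.1582, 0.4191, 0.404]
ee_rot: [0.179, 0.984, -0.0, 0.0]
force: [0.3, 0.4, 1.8]
grip_width: 0.998
grasp_force: 0.0
```

Request:
carry_out(
  moves=[
    [[0, -40, 0, 0], [0, -80, 0, 0], [0, -120, 0, 0], [0, -160, 0, 0], [0, -160, 0, 0]],
  ],
)

```text
clock: 0.93
position: [0.1085, 0.2925, 0.4016]
ee_rot: [0.177, 0.984, -0.005, -0.001]
force: [0.4, -0.1, 0.2]
grip_width: 1.008
grasp_force: 0.0
```

```bash
python3 -c "
from cell import ctrl
o=ctrl.get_obs()
for k in('clock','joints','position','ee_rot'):print(k,o[k])"
```

```text
clock 0.9333
joints [-1.05678337 -0.37390588 -0.22526152  2.15996815 -0.08477627  1.35734372
 -0.03261227]
position [0.10846303 0.29250377 0.40162634]
ee_rot [ 0.17669181  0.98425422 -0.00471409 -0.00119152]
```

Request:
carry_out(
  moves=[
    [[0, -40, 0, 0], [0, -80, 0, 0], [0, -120, 0, 0], [0, -160, 0, 0], [0, -200, 0, 0]],
  ],
)

```text
clock: 1.35
position: [0.1015, 0.2738, 0.3733]
ee_rot: [0.185, 0.982, -0.032, -0.006]
force: [1.4, -0.6, 0.8]
grip_width: 1.0
grasp_force: 0.0
```

```bash
python3 -c "
from cell import ctrl
o=ctrl.get_obs()
for k in('clock','joints','position','ee_rot'):print(k,o[k])"
```

```text
clock 1.35
joints [-1.14707258 -0.37913328 -0.16312959  2.22501507 -0.06826436  1.35750578
 -0.08174536]
position [0.10152043 0.27384471 0.37333592]
ee_rot [ 0.18501987  0.98217942 -0.03245529 -0.00615554]
```

Request:
carry_out(
  moves=[
    [[0, 30, 0, 0], [0, 60, 0, 0], [0, 100, 0, 0], [0, 100, 0, 0]],
  ],
)

```text
clock: 1.68
position: [0.1361, 0.3733, 0.3652]
ee_rot: [0.179, 0.983, -0.033, -0.01]
force: [-0.7, -0.8, -0.5]
grip_width: 1.004
grasp_force: 0.0
```

```bash
python3 -c "
from cell import ctrl
o=ctrl.get_obs()
for k in('clock','joints','position','ee_rot'):print(k,o[k])"
```

```text
clock 1.6833
joints [-1.1840174  -0.12572166 -0.13045392  2.05347427 -0.03200411  1.27943182
 -0.09181329]
position [0.13610352 0.37334481 0.36522617]
ee_rot [ 0.1788843   0.98328237 -0.03257753 -0.00974096]
```

The tilt persists in the commanded pose, and it leans the fingers towards −y, which is the direction I need. I'll use this reach-limit behaviour to build up the 35° lean.

Request:
carry_out(
  moves=[
    [[35, -20, 0, 0], [70, -50, 0, 0], [80, -90, 0, 0], [80, -130, 0, 0], [80, -200, 0, 0]],
  ],
)

```text
clock: 2.1
position: [0.0104, 0.2831, 0.3634]
ee_rot: [0.179, 0.983, -0.051, -0.012]
force: [1.5, -1.7, -0.3]
grip_width: 0.999
grasp_force: 0.0
```

Request:
carry_out(
  moves=[
    [[0, -40, 0, 0], [0, -80, 0, 0], [0, -120, 0, 0], [0, -160, 0, 0], [0, -200, 0, 0]],
  ],
)

```text
clock: 2.52
position: [-0.0351, 0.2415, 0.2964]
ee_rot: [0.179, 0.979, -0.098, -0.019]
force: [0.5, -0.4, 0.1]
grip_width: 0.998
grasp_force: 0.0
```

Request:
carry_out(
  moves=[
    [[0, -40, 0, 0], [0, -80, 0, 0], [0, -120, 0, 0], [0, -160, 0, 0], [0, -200, 0, 0]],
  ],
)

```text
clock: 2.93
position: [-0.1057, 0.2112, 0.2995]
ee_rot: [0.182, 0.975, -0.13, -0.011]
force: [-0.7, 0.4, 0.3]
grip_width: 1.002
grasp_force: 0.0
```

```bash
cat > st.py <<'E'
from cell import ctrl
from scipy.spatial.transform import Rotation as Ro
import numpy as np
np.set_printoptions(precision=4,suppress=True)
o=ctrl.get_obs()
print('clock',o['clock'],'q',o['joints'],'p',o['position'],'w',round(o['grip_width'],3),'F',o['force'])
R=Ro.from_quat(o['ee_rot']).as_matrix();print(R,'tilt',np.degrees(np.arccos(-R[2,2])))
E
python3 st.py
```

```text
clock 2.9333 q [-1.9274 -0.3806 -0.1201  2.3973 -0.2257  1.3269 -0.7558] p [-0.1057  0.2112  0.2995] w 1.002 F [-0.7193  0.4129  0.3374]
[[-0.9335  0.3519 -0.0688]
 [ 0.3576  0.8997 -0.2503]
 [-0.0262 -0.2583 -0.9657]] tilt 15.048088149579533
```

Request:
carry_out(
  moves=[
    [[-30, 25, -25, -0.1], [-60, 50, -50, -0.16], [-90, 80, -80, -0.16], [-130, 110, -110, -0.16], [-134, 121, -112, -0.16]],
  ],
)

```text
clock: 3.35
position: [0.0456, 0.2865, 0.3706]
ee_rot: [0.102, 0.986, -0.129, -0.021]
force: [-1.3, 2.1, 0.4]
grip_width: 0.999
grasp_force: 0.0
```

Request:
carry_out(
  moves=[
    [[0, -40, 0, 0], [0, -80, 0, 0], [0, -120, 0, 0], [0, -160, 0, 0], [0, -200, 0, 0]],
  ],
)

```text
clock: 3.77
position: [0.0303, 0.2461, 0.3714]
ee_rot: [0.096, 0.984, -0.149, -0.025]
force: [-2.7, 0.0, 0.7]
grip_width: 1.001
grasp_force: 0.0
```

Request:
carry_out(
  moves=[
    [[0, -40, 0, 0], [0, -80, 0, 0], [0, -120, 0, 0], [0, -160, 0, 0], [0, -200, 0, 0]],
  ],
)

```text
clock: 4.18
position: [0.0197, 0.2206, 0.3515]
ee_rot: [0.101, 0.976, -0.191, -0.033]
force: [0.3, -0.8, 0.5]
grip_width: 0.998
grasp_force: 0.0
```

```bash
python3 st.py
```

```text
clock 4.1833 q [-1.334  -0.3805 -0.1982  2.2991 -0.1515  1.5997 -0.115 ] p [0.0197 0.2206 0.3515] w 0.998 F [ 0.3037 -0.7901  0.4556]
[[-0.9774  0.1849 -0.1027]
 [ 0.21    0.9069 -0.3653]
 [ 0.0256 -0.3786 -0.9252]] tilt 22.302771878597234
```

Request:
carry_out(
  moves=[
    [[0, -40, 0, 0], [0, -80, 0, 0], [0, -120, 0, 0], [0, -160, 0, 0], [0, -200, 0, 0]],
  ],
)

```text
clock: 4.6
position: [0.0031, 0.1967, 0.3367]
ee_rot: [0.096, 0.965, -0.238, -0.042]
force: [0.1, 0.2, -0.2]
grip_width: 1.003
grasp_force: 0.0
```

Request:
carry_out(
  moves=[
    [[0, -40, 0, 0], [0, -80, 0, 0], [0, -120, 0, 0], [0, -160, 0, 0], [0, -200, 0, 0]],
  ],
)

```text
clock: 5.02
position: [-0.0119, 0.1774, 0.3302]
ee_rot: [0.085, 0.956, -0.278, -0.046]
force: [-3.5, 0.1, 0.4]
grip_width: 0.999
grasp_force: 0.0
```

```bash
python3 st.py
```

```text
clock 5.0167 q [-1.4214 -0.3806 -0.2079  2.3793 -0.2251  1.6922 -0.1629] p [-0.0119  0.1774  0.3302] w 0.999 F [-3.5479  0.0972  0.435 ]
[[-0.9814  0.137  -0.1346]
 [ 0.1878  0.8305 -0.5243]
 [ 0.04   -0.5398 -0.8408]] tilt 32.77381474025233
```

The lean is now 32.8° and points the right way, about 2° off the face normal. Retreating outward while turning the closing line along the frame's edge.

Request:
carry_out(
  moves=[
    [[-14, 23, -30, 0.12], [-28, 46, -60, 0.24], [-43, 70, -90, 0.36], [-57, 93, -120, 0.48], [-71, 116, -149, 0.6]],
  ],
  grip=0.0,
)

```text
clock: 5.43
position: [0.1003, 0.3382, 0.3907]
ee_rot: [0.376, 0.883, -0.278, 0.041]
force: [0.1, 0.5, 0.4]
grip_width: 0.709
grasp_force: 0.0
```

```bash
cat > go.py <<'E'
# usage: go.py x y z [f]  target of the point d mm ahead of TCP (default fingertips 182) in face mm; or w: TCP in world m
import sys
exec(open('st.py').read())
O=np.array([.592,.041,.06]);a=np.radians(-12.3);s=np.radians(35)
Y=np.array([np.cos(a),np.sin(a),0]);H=np.array([np.sin(a),-np.cos(a),0]);X=H*np.cos(s)+np.array([0,0,np.sin(s)]);N=np.cross(X,Y)
W=np.stack([X,Y,N])
p=o['position']
print('tip face',(W@(p+.182*R[:,2]-O))*1e3,'grasp face',(W@(p+.164*R[:,2]-O))*1e3,'F face',W@o['force'])
ya=R[:,1];print('turn to align y',np.arctan2(-(R[:,0]@Y),R[:,1]@Y),'misalign z deg',np.degrees(np.arccos(-R[:,2]@N)))
def sh(d): print('shift mm',R.T@d*1e3,'len',np.linalg.norm(d)*1e3)
v=sys.argv[1:]
if v:
    t=np.array([float(i) for i in v[1:4]])
    if v[0]=='w': sh(t-p)
    else: sh(O+W.T@t/1e3-R[:,2]*(.182 if v[0]=='t' else .164)-p)
E
python3 go.py w .2 .5 .45
```

```text
clock 5.4333 q [-1.2198 -0.0251 -0.1644  1.9692 -0.0419  1.7661 -0.6133] p [0.1003 0.3382 0.3907] w 0.709 F [0.0512 0.4505 0.4069]
[[-0.714   0.6866 -0.1369]
 [ 0.641   0.5625 -0.5221]
 [-0.2815 -0.4606 -0.8418]] tilt 32.66851121900855
tip face [  30.2114 -547.8235  195.5784] grasp face [  30.9506 -547.4185  213.5586] F face [-0.1361 -0.046   0.5921]
turn to align y 0.9870603136169448 misalign z deg 2.683865204415652
shift mm [  15.8686  132.2174 -148.0328] len 199.11543773847154
```

Request:
carry_out(
  moves=[
    [[3, 26, -30, 0.12], [6, 52, -60, 0.24], [10, 79, -89, 0.36], [13, 106, -118, 0.48], [16, 132, -148, 0.6]],
  ],
)

```text
clock: 5.85
position: [0.1992, 0.5003, 0.4494]
ee_rot: [0.62, 0.732, -0.254, 0.121]
force: [0.3, 1.0, 0.7]
grip_width: 0.325
grasp_force: 0.0
```

```bash
python3 go.py t 80 0 180
```

```text
clock 5.85 q [-1.223   0.3097 -0.0739  1.4654  0.0322  1.9382 -1.132 ] p [0.1992 0.5003 0.4494] w 0.325 F [0.3479 1.0074 0.7175]
[[-0.2013  0.9699 -0.1372]
 [ 0.8464  0.1017 -0.5227]
 [-0.493  -0.2214 -0.8414]] tilt 32.71207785085156
tip face [ -83.0399 -485.8068  346.5475] grasp face [ -82.3142 -485.3975  364.5282] F face [-0.4554  0.1253  1.1948]
turn to align y 0.3866203980914539 misalign z deg 2.6527481531515718
shift mm [-341.6044  389.2401  148.751 ] len 538.8212012755339
```

Request:
carry_out(
  moves=[
    [[-25, 29, 11, 0.1], [-50, 58, 22, 0.2], [-75, 86, 33, 0.3], [-100, 115, 44, 0.39], [-125, 144, 55, 0.39]],
  ],
)

```text
clock: 6.27
position: [0.3571, 0.3786, 0.4319]
ee_rot: [0.75, 0.598, -0.226, 0.168]
force: [0.3, 1.3, 0.5]
grip_width: 0.018
grasp_force: 0.0
```

```bash
python3 go.py t 80 0 160
```

```text
clock 6.2667 q [-1.0449  0.2574  0.0942  1.5705  0.178   1.8494 -1.1691] p [0.3571 0.3786 0.4319] w 0.018 F [0.2526 1.3478 0.539 ]
[[ 0.1818  0.9737 -0.1373]
 [ 0.8218 -0.2271 -0.5226]
 [-0.54   -0.0178 -0.8415]] tilt 32.70451776190549
tip face [ -23.2723 -305.5402  283.2877] grasp face [ -22.5443 -305.1301  301.2683] F face [-0.8136 -0.0403  1.2277]
turn to align y -0.00255785140645887 misalign z deg 2.660838590903849
shift mm [-107.387   308.4484  112.0156] len 345.28229275933126
```

Request:
carry_out(
  moves=[
    [[-12, 36, 13, 0], [-25, 72, 26, 0], [-37, 108, 39, 0], [-50, 144, 52, 0], [-62, 178, 65, 0]],
  ],
)

```text
clock: 6.68
position: [0.5109, 0.2535, 0.407]
ee_rot: [0.748, 0.6, -0.226, 0.168]
force: [0.3, 0.8, 0.6]
grip_width: 0.005
grasp_force: 0.0
```

Request:
carry_out(
  moves=[
    [[-12, 36, 13, 0], [-25, 72, 26, 0], [-37, 108, 39, 0], [-45, 130, 47, 0], [-45, 130, 47, 0]],
  ],
)

```text
clock: 7.1
position: [0.6247, 0.159, 0.388]
ee_rot: [0.75, 0.597, -0.228, 0.168]
force: [-0.4, -1.2, 0.1]
grip_width: 0.003
grasp_force: 0.0
```

```bash
python3 go.py t 80 0 70; python3 - <<'E'
from cell import ctrl
import cv2,pickle
F={}
for n in("wrist","scene","top"):
    F[n]=ctrl.grab_frame(n);cv2.imwrite(f"pics/{n}1.png",F[n]["pixels"][:,:,::-1])
pickle.dump(F,open("f1.pkl","wb"))
E
```

```text
clock 7.1 q [-0.6463  0.4702  0.2919  1.3969  0.3267  1.6405 -0.6225] p [0.6247 0.159  0.388 ] w 0.003 F [-0.4089 -1.1704  0.0542]
[[ 0.1825  0.9731 -0.1408]
 [ 0.8199 -0.2296 -0.5244]
 [-0.5427 -0.0198 -0.8397]] tilt 32.88934298804245
tip face [ 81.1856   2.1019 157.0393] grasp face [ 81.8576   2.5674 175.0208] F face [ 1.0391 -0.1501 -0.6614]
turn to align y -0.003615728315823344 misalign z deg 2.602966803556038
shift mm [-2.0653  0.1565 87.0481] len 87.0727847303204
```

View pics/wrist1.png

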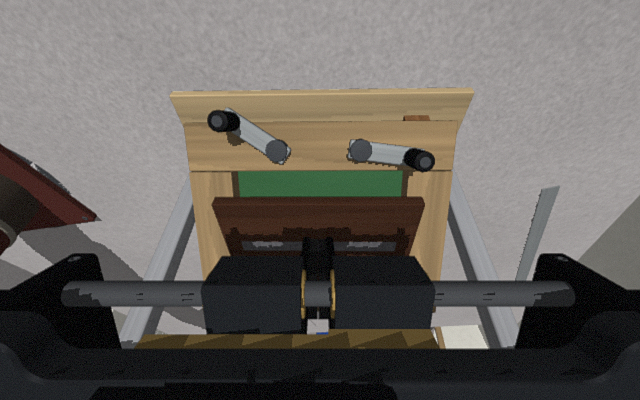

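The wrist view shows the right peg at (218,120), the left peg at (424,161), the pivot caps at (278,151) and (360,150), and the board's free edge at row 198 (columns 214–424). I'll check these against the face frame.

```bash
python3 - <<'E'
import pickle,io,contextlib,sys
sys.argv=['x']
with contextlib.redirect_stdout(io.StringIO()): exec(open('go.py').read())
from h import *
f=pickle.load(open("f1.pkl","rb"))["wrist"]
def fp(uv,z):
    c,d=ray(f,uv);c=W@(c-O);d=W@d;return (c+d*(z-c[2])/d[2])*1e3
for n,uv,z in [("pivR",(278,151),.016),("pivL",(360,150),.016),("pegR tip",(218,120),.055),("pegL tip",(425,161),.055),("low edge R",(186,122),0),("low edge L",(460,121),0),("board R",(214,198),.06),("board L",(424,198),.06)]:
    print(n,fp(uv,z))
E
```

```text
pivR [ 31.0258 -43.2008  16.    ]
pivL [30.0365 43.6343 16.    ]
pegR tip [ -0.2724 -90.2799  55.    ]
pegL tip [36.7061 99.1894 55.    ]
low edge R [   0.9729 -145.9528    0.    ]
low edge L [  0.861  151.1628   0.    ]
board R [ 71.4656 -99.34    60.    ]
board L [70.7195 99.9082 60.    ]
```

Frame fits to about 1–2 mm. Pressing the board down.

Request:
carry_out(
  moves=[
    [[-2, 0, 40, 0], [-2, 0, 75, 0], [-2, 0, 95, 0], [-2, 0, 108, 0], [-2, 0, 120, 0]],
  ],
)

```text
clock: 7.67
position: [0.6044, 0.1023, 0.2891]
ee_rot: [0.748, 0.602, -0.225, 0.167]
force: [0.5, 4.4, 2.2]
grip_width: 0.006
grasp_force: 1.7
```

Request:
carry_out(
  moves=[
    [[0, 0, 10, 0], [0, 0, 20, 0], [0, 0, 28, 0], [0, 0, 35, 0], [0, 0, 37, 0]],
  ],
)

```text
clock: 8.08
position: [0.5999, 0.0807, 0.2577]
ee_rot: [0.748, 0.601, -0.226, 0.168]
force: [1.4, 3.2, 1.7]
grip_width: 0.005
grasp_force: 1.8
```

```bash
python3 go.py t 80 0 0
```

```text
clock 8.0833 q [-0.5788  0.4875  0.3012  1.6601  0.35    1.3403 -0.6452] p [0.5999 0.0807 0.2577] w 0.005 F [1.3598 3.1973 1.6632]
[[ 0.1766  0.9747 -0.1372]
 [ 0.8232 -0.2226 -0.5222]
 [-0.5395 -0.0207 -0.8417]] tilt 32.67986053112451
tip face [72.7747 -4.8629  3.3351] grasp face [73.5105 -4.4527 21.3154] F face [-1.8423  0.6475  3.3203]
turn to align y 0.002847258898888989 misalign z deg 2.682413562294194
shift mm [-7.3697  4.9099  2.9253] len 9.326095118439962
```

Request:
carry_out(
  moves=[
    [[-3, 0, 3, 0], [-3, 0, 6, 0], [-3, 0, 7, 0], [-3, 0, 7, 0], [-3, 0, 7, 0]],
  ],
)

```text
clock: 8.5
position: [0.5988, 0.077, 0.2569]
ee_rot: [0.749, 0.601, -0.225, 0.167]
force: [-5.0, 13.8, 22.9]
grip_width: 0.006
grasp_force: 12.7
```

```bash
python3 go.py t 80 0 0
```

```text
clock 8.5 q [-0.5749  0.4834  0.3017  1.6674  0.3519  1.3324 -0.6427] p [0.5988 0.077  0.2569] w 0.006 F [-5.0499 13.8348 22.8842]
[[ 0.1767  0.975  -0.1349]
 [ 0.8246 -0.2215 -0.5206]
 [-0.5375 -0.0193 -0.8431]] tilt 32.53491248906885
tip face [75.063  -4.8403  0.4795] grasp face [75.8432 -4.4633 18.4586] F face [ 2.9344 -7.8813 25.8818]
turn to align y 0.003047722431383751 misalign z deg 2.75927611351907
shift mm [-4.9679  4.8297  0.1635] len 6.930555088094371
```

Board is against its stop (26 N). Retracting and moving above the left peg.

Request:
carry_out(
  moves=[
    [[0, 0, -30, 0], [0, 0, -70, 0], [0, 0, -95, 0], [20, 35, -95, 0], [35, 70, -95, 0]],
  ],
  grip=0.6,
)

```text
clock: 8.92
position: [0.6866, 0.1396, 0.3165]
ee_rot: [0.748, 0.601, -0.224, 0.168]
force: [0.1, 0.7, 0.1]
grip_width: 0.297
grasp_force: 0.0
```

```bash
python3 go.py g 37 99 100
```

```text
clock 8.9167 q [-0.5726  0.6216  0.2958  1.3225  0.3041  1.5335 -0.5799] p [0.6866 0.1396 0.3165] w 0.297 F [0.1434 0.6698 0.084 ]
[[ 0.1765  0.9753 -0.1329]
 [ 0.8253 -0.2202 -0.52  ]
 [-0.5364 -0.0179 -0.8437]] tilt 32.4622073340446
tip face [43.633  67.9442 95.1458] grasp face [ 44.435   68.2871 113.1247] F face [-0.5129 -0.0026  0.4617]
turn to align y 0.003377917903297682 misalign z deg 2.777426629686958
shift mm [ 6.7381 30.9864 12.8555] len 34.21725331994534
```

Request:
carry_out(
  moves=[
    [[4, 20, 6, 0], [7, 31, 13, 0], [7, 31, 13, 0], [7, 31, 13, 0]],
  ],
)

```text
clock: 9.25
position: [0.7151, 0.1286, 0.2975]
ee_rot: [0.749, 0.6, -0.227, 0.167]
force: [0.3, 0.8, -0.6]
grip_width: 0.566
grasp_force: 0.0
```

```bash
python3 go.py g 37 99 38; python3 - <<'E'
from cell import ctrl
import cv2,pickle
F={"wrist":ctrl.grab_frame("wrist")}
cv2.imwrite("pics/wrist2.png",F["wrist"]["pixels"][:,:,::-1])
pickle.dump(F,open("f2.pkl","wb"))
E
```

```text
clock 9.25 q [-0.5378  0.6891  0.2989  1.2578  0.2962  1.527  -0.5549] p [0.7151 0.1286 0.2975] w 0.566 F [ 0.3174  0.7907 -0.5661]
[[ 0.1773  0.9742 -0.1399]
 [ 0.8222 -0.2247 -0.523 ]
 [-0.541  -0.0223 -0.8408]] tilt 32.780220409584786
tip face [37.4391 97.0491 76.8825] grasp face [38.145  97.5034 94.863 ] F face [-1.0129  0.1417  0.0182]
turn to align y 0.0019527288010815272 misalign z deg 2.672964212284624
shift mm [-1.0922  2.9292 56.8082] len 56.8941684540344
```

View pics/wrist2.png

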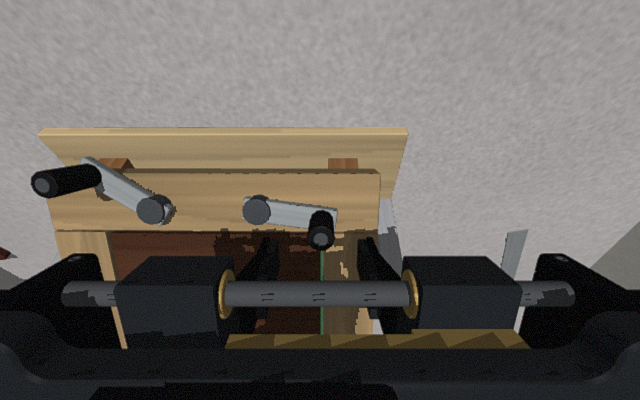

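The board is flush. The left peg tip at (320,238) sits centred between the open fingers, so I'll descend and pinch it.

Request:
carry_out(
  moves=[
    [[-1, 2, 25, 0], [-1, 3, 45, 0], [-1, 3, 56, 0], [-1, 3, 57, 0]],
  ],
)

```text
clock: 9.63
position: [0.7091, 0.0973, 0.2497]
ee_rot: [0.749, 0.6, -0.227, 0.167]
force: [-0.6, -0.3, 0.6]
grip_width: 0.6
grasp_force: 0.0
```

Request:
carry_out(
  moves=[
    [[0, 0, 0, 0], [0, 0, 0, 0], [0, 0, 0, 0], [0, 0, 0, 0], [0, 0, 0, 0]],
  ],
  grip=0.0,
)

```text
clock: 10.05
position: [0.7107, 0.0993, 0.2514]
ee_rot: [0.748, 0.601, -0.225, 0.168]
force: [0.0, 0.0, 0.1]
grip_width: 0.304
grasp_force: 0.0
```

```bash
python3 go.py g 85 45 38; python3 -c "
from cell import ctrl;print(ctrl.get_obs()['grasp_force'])"
```

```text
clock 10.05 q [-0.5118  0.7021  0.2999  1.3373  0.3024  1.4233 -0.56  ] p [0.7107 0.0993 0.2514] w 0.304 F [0.0407 0.0314 0.1493]
[[ 0.1765  0.9749 -0.1361]
 [ 0.8238 -0.2219 -0.5217]
 [-0.5388 -0.02   -0.8422]] tilt 32.62522998009419
tip face [34.8116 99.5451 22.1485] grasp face [35.564  99.938  40.1285] F face [0.0534 0.033  0.1449]
turn to align y 0.0030613798817226276 misalign z deg 2.7027116706169982
shift mm [-49.3134 -55.0748   1.259 ] len 73.93669926968643
0.0
```

Fingers are still closing, so I'll hold a little longer.

Request:
carry_out(
  moves=[
    [[0, 0, 0, 0], [0, 0, 0, 0], [0, 0, 0, 0]],
  ],
)

```text
clock: 10.3
position: [0.7101, 0.0993, 0.2509]
ee_rot: [0.748, 0.601, -0.226, 0.167]
force: [-5.8, 2.9, 3.5]
grip_width: 0.219
grasp_force: 30.0
```

```bash
python3 go.py g 85 45 38
```

```text
clock 10.3 q [-0.5117  0.7023  0.2996  1.3382  0.3018  1.4243 -0.56  ] p [0.7101 0.0993 0.2509] w 0.219 F [-5.7782  2.8723  3.4611]
[[ 0.1761  0.9746 -0.1381]
 [ 0.8236 -0.2227 -0.5216]
 [-0.5391 -0.0219 -0.8419]] tilt 32.65400188954553
tip face [34.7472 98.6726 21.6952] grasp face [35.4918 99.1012 39.6747] F face [ 0.6947 -6.2574  3.7388]
turn to align y 0.0034463726603392833 misalign z deg 2.7355932996510206
shift mm [-49.3484 -54.2651   0.913 ] len 73.35395356069944
```

Request:
carry_out(
  moves=[
    [[-6, -1, 0, 0], [-12, -2, 0, 0], [-18, -5, 0, 0], [-24, -8, 0, 0], [-30, -12, 0, 0]],
  ],
)

```text
clock: 10.72
position: [0.6932, 0.0789, 0.2672]
ee_rot: [0.748, 0.602, -0.225, 0.166]
force: [-3.9, 10.6, 1.0]
grip_width: 0.218
grasp_force: 30.0
```

Request:
carry_out(
  moves=[
    [[-5, -5, 0, 0], [-9, -10, 0, 0], [-13, -16, 0, 0], [-16, -22, 0, 0], [-18, -29, 0, 0]],
  ],
)

```text
clock: 11.13
position: [0.6622, 0.0703, 0.2777]
ee_rot: [0.748, 0.602, -0.224, 0.167]
force: [1.5, 6.8, -1.9]
grip_width: 0.225
grasp_force: 30.0
```

```bash
python3 go.py g 85 45 39
```

```text
clock 11.1333 q [-0.5226  0.5728  0.3118  1.4866  0.3323  1.3947 -0.5577] p [0.6622 0.0703 0.2777] w 0.225 F [ 1.4719  6.8449 -1.8609]
[[ 0.1754  0.9754 -0.1338]
 [ 0.8258 -0.2198 -0.5194]
 [-0.536  -0.0194 -0.844 ]] tilt 32.43512021075965
tip face [81.0189 58.7225 21.5613] grasp face [81.83   59.0839 39.5394] F face [-6.8025 -0.02    2.4914]
turn to align y 0.004534193228479523 misalign z deg 2.8274794247472506
shift mm [ -3.1273 -14.0874   0.6787] len 14.446297817104462
```

Request:
carry_out(
  moves=[
    [[-1, -6, 0, 0], [-2, -11, 0, 0], [-2, -14, 0, 0], [-2, -14, 0, 0]],
  ],
)

```text
clock: 11.47
position: [0.648, 0.0717, 0.2788]
ee_rot: [0.748, 0.602, -0.224, 0.167]
force: [0.1, 6.2, -2.4]
grip_width: 0.217
grasp_force: 30.0
```

Request:
carry_out(
  moves=[
    [[0, 0, 0, 0], [0, 0, 0, 0], [0, 0, 0, 0], [0, 0, 0, 0], [0, 0, 0, 0]],
  ],
  grip=0.5,
)

```text
clock: 11.88
position: [0.6481, 0.0693, 0.2789]
ee_rot: [0.749, 0.6, -0.226, 0.168]
force: [0.3, 0.2, -0.2]
grip_width: 0.47
grasp_force: 0.0
```

```bash
python3 go.py g 0 -90 110
```

```text
clock 11.8833 q [-0.5337  0.5472  0.3133  1.5242  0.3391  1.3911 -0.5716] p [0.6481 0.0693 0.2789] w 0.47 F [ 0.348   0.2306 -0.1559]
[[ 0.1771  0.9746 -0.1373]
 [ 0.8231 -0.2231 -0.5222]
 [-0.5396 -0.0206 -0.8417]] tilt 32.68018089658508
tip face [85.68   44.6292 20.2375] grasp face [86.4157 45.042  38.2177] F face [-0.3347  0.2909  0.044 ]
turn to align y 0.0023374589198784396 misalign z deg 2.6864488014239116
shift mm [  89.5974 -136.3612  -65.0741] len 175.66079390494082
```

Left latch is released at y = 45 (≈0 rad). Withdrawing straight out, then over to the right peg.

Request:
carry_out(
  moves=[
    [[0, 0, -35, 0], [0, 0, -70, 0], [20, -30, -72, 0], [40, -60, -72, 0], [60, -90, -72, 0]],
  ],
  grip=0.6,
)

```text
clock: 12.3
position: [0.5802, 0.1773, 0.3093]
ee_rot: [0.749, 0.6, -0.225, 0.168]
force: [-0.3, 0.5, -0.1]
grip_width: 0.6
grasp_force: 0.0
```

Request:
carry_out(
  moves=[
    [[15, -23, 3, 0], [30, -46, 6, 0], [30, -46, 6, 0], [30, -46, 6, 0]],
  ],
)

```text
clock: 12.63
position: [0.5396, 0.2096, 0.2884]
ee_rot: [0.748, 0.602, -0.226, 0.167]
force: [0.7, -0.0, -0.2]
grip_width: 0.598
grasp_force: 0.0
```

```bash
python3 go.py g 0 -90 38; python3 - <<'E'
from cell import ctrl
import cv2,pickle
F={"wrist":ctrl.grab_frame("wrist")}
cv2.imwrite("pics/wrist3.png",F["wrist"]["pixels"][:,:,::-1])
pickle.dump(F,open("f3.pkl","wb"))
E
```

```text
clock 12.6333 q [-0.7535  0.4361  0.2378  1.6529  0.2989  1.4817 -0.8225] p [0.5396 0.2096 0.2884] w 0.598 F [ 0.7291 -0.0268 -0.2261]
[[ 0.1739  0.9752 -0.1366]
 [ 0.8238 -0.2201 -0.5225]
 [-0.5396 -0.0217 -0.8416]] tilt 32.68592861349629
tip face [ -2.2555 -91.1274  93.3478] grasp face [ -1.522  -90.7279 111.3285] F face [-0.2355  0.7181 -0.1111]
turn to align y 0.005623275252943207 misalign z deg 2.659724942477971
shift mm [-4.5229  2.3273 73.1713] len 73.34785858744117
```

View pics/wrist3.png

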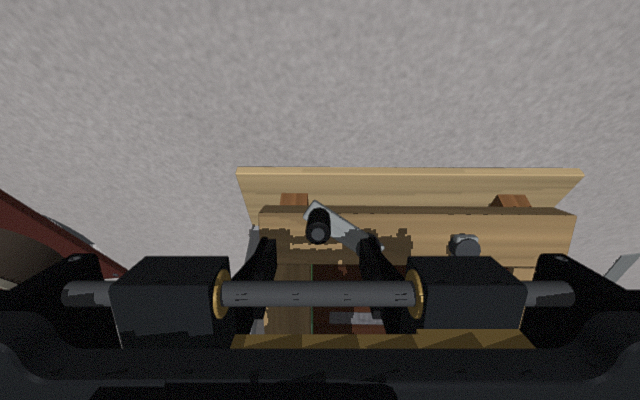

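The right peg tip at (318,231) is centred between the fingers, and the left latch points up the slope from (465,245). Descending to pinch.

Request:
carry_out(
  moves=[
    [[-2, 1, 30, 0], [-3, 2, 55, 0], [-4, 2, 70, 0], [-4, 2, 73, 0], [-4, 2, 73, 0]],
  ],
)

```text
clock: 13.1
position: [0.5323, 0.1652, 0.2294]
ee_rot: [0.749, 0.599, -0.227, 0.167]
force: [0.7, 0.2, 0.6]
grip_width: 0.598
grasp_force: 0.0
```

Request:
carry_out(
  moves=[
    [[0, 0, 0, 0], [0, 0, 0, 0], [0, 0, 0, 0], [0, 0, 0, 0], [0, 0, 0, 0]],
  ],
  grip=0.0,
)

```text
clock: 13.52
position: [0.5318, 0.1672, 0.2298]
ee_rot: [0.748, 0.601, -0.225, 0.167]
force: [0.2, 0.2, 1.3]
grip_width: 0.3
grasp_force: 0.0
```

Request:
carry_out(
  moves=[
    [[0, 0, 0, 0], [0, 0, 0, 0], [0, 0, 0, 0]],
  ],
)

```text
clock: 13.77
position: [0.5315, 0.1674, 0.2295]
ee_rot: [0.748, 0.601, -0.226, 0.167]
force: [-3.1, 2.5, 3.3]
grip_width: 0.224
grasp_force: 29.9
```

```bash
python3 go.py g 85 -45 39
```

```text
clock 13.7667 q [-0.7159  0.4572  0.2483  1.7636  0.3144  1.3399 -0.8246] p [0.5315 0.1674 0.2295] w 0.224 F [-3.1252  2.4904  3.3164]
[[ 0.176   0.9748 -0.1372]
 [ 0.8239 -0.2221 -0.5215]
 [-0.5388 -0.0212 -0.8422]] tilt 32.62913387365514
tip face [ -0.9252 -90.2458  20.4994] grasp face [ -0.1734 -89.8331  38.479 ] F face [ 0.4544 -3.584   3.7304]
turn to align y 0.003530606665393136 misalign z deg 2.7308426238883436
shift mm [-85.2346  44.4272  -5.1056] len 96.25376219052086
```

Request:
carry_out(
  moves=[
    [[-7, -5, 0, 0], [-18, -9, -1, 0], [-29, -10, -2, 0], [-40, -9, -2, 0], [-50, -7, -3, 0]],
  ],
)

```text
clock: 14.18
position: [0.5154, 0.1274, 0.2596]
ee_rot: [0.749, 0.6, -0.227, 0.167]
force: [2.2, -0.9, -7.3]
grip_width: 0.22
grasp_force: 29.8
```

```bash
python3 go.py g 85 -45 39
```

```text
clock 14.1833 q [-0.6954  0.3659  0.2697  1.8229  0.3445  1.3566 -0.7849] p [0.5154 0.1274 0.2596] w 0.22 F [ 2.1738 -0.9145 -7.3299]
[[ 0.1765  0.9745 -0.1388]
 [ 0.8232 -0.2234 -0.5219]
 [-0.5396 -0.0222 -0.8416]] tilt 32.68741484324543
tip face [ 51.2394 -97.6581  20.7475] grasp face [ 51.9739 -97.2177  38.7271] F face [-3.8517  2.3187 -6.2512]
turn to align y 0.002950619654248732 misalign z deg 2.7271402194144225
shift mm [-33.1412  52.0649  -2.8979] len 61.78582828463443
```

Request:
carry_out(
  moves=[
    [[-9, 5, -1, 0], [-17, 12, -1, 0], [-24, 20, -2, 0], [-30, 30, -2, 0], [-33, 40, -3, 0]],
  ],
)

```text
clock: 14.6
position: [0.55, 0.0913, 0.2794]
ee_rot: [0.749, 0.599, -0.227, 0.168]
force: [-3.8, -4.0, -5.0]
grip_width: 0.22
grasp_force: 29.8
```

Request:
carry_out(
  moves=[
    [[0, 6, 0, 0], [0, 12, 0, 0], [0, 12, 0, 0]],
  ],
)

```text
clock: 14.85
position: [0.563, 0.0881, 0.2795]
ee_rot: [0.749, 0.599, -0.227, 0.169]
force: [0.4, -7.2, 5.7]
grip_width: 0.219
grasp_force: 29.9
```

```bash
python3 go.py g 85 -45 39
```

```text
clock 14.85 q [-0.6254  0.4026  0.3058  1.731   0.3608  1.3706 -0.6806] p [0.563  0.0881 0.2795] w 0.219 F [ 0.3714 -7.2183  5.7013]
[[ 0.1801  0.974  -0.1378]
 [ 0.8206 -0.226  -0.525 ]
 [-0.5425 -0.0185 -0.8399]] tilt 32.872302097910605
tip face [ 86.4534 -42.477   20.8625] grasp face [ 87.1288 -42.0668  38.8451] F face [8.9824 1.9006 0.6704]
turn to align y -0.0011504047917713141 misalign z deg 2.5159346998902405
shift mm [ 2.1297 -2.9366 -0.008 ] len 3.6275746675830063
```

Within 0.05 rad of straight. Releasing and withdrawing.

Request:
carry_out(
  moves=[
    [[1, -2, 0, 0], [1, -2, 0, 0], [1, -2, 0, 0], [1, -2, 0, 0], [1, -2, 0, 0]],
  ],
  grip=0.5,
)

```text
clock: 15.27
position: [0.56, 0.0929, 0.2778]
ee_rot: [0.748, 0.601, -0.226, 0.167]
force: [-0.1, -0.0, 0.3]
grip_width: 0.471
grasp_force: 0.0
```

Request:
carry_out(
  moves=[
    [[0, 0, -30, 0], [0, 0, -65, 0], [0, 0, -100, 0], [30, 0, -120, 0], [60, 0, -140, 0]],
  ],
)

```text
clock: 15.68
position: [0.5904, 0.2156, 0.366]
ee_rot: [0.75, 0.6, -0.224, 0.168]
force: [0.9, 0.6, -0.5]
grip_width: 0.495
grasp_force: 0.0
```

Request:
carry_out(
  moves=[
    [[35, 0, 0, 0], [60, 0, 0, 0], [60, 0, 0, 0], [60, 0, 0, 0]],
  ],
)

```text
clock: 16.02
position: [0.5999, 0.2661, 0.3294]
ee_rot: [0.747, 0.602, -0.227, 0.167]
force: [0.5, 0.1, 0.6]
grip_width: 0.498
grasp_force: 0.0
```

```bash
python3 go.py; python3 - <<'E'
from cell import ctrl
import cv2,numpy as np
a=ctrl.grab_frame("scene")["pixels"][140:360,210:410,::-1];b=ctrl.grab_frame("wrist")["pixels"][:,:,::-1]
A=cv2.resize(a,None,fx=2,fy=2,interpolation=3);B=cv2.resize(b,(400,250))
cv2.imwrite("pics/end.png",np.hstack([A,np.pad(B,((0,A.shape[0]-250),(0,0),(0,0)))]))
E
```

```text
clock 16.0167 q [-0.7545  0.5551  0.2428  1.3885  0.2694  1.6254 -0.778 ] p [0.5999 0.2661 0.3294] w 0.498 F [0.4838 0.1303 0.6176]
[[ 0.1733  0.9752 -0.1376]
 [ 0.8232 -0.2201 -0.5233]
 [-0.5407 -0.0226 -0.8409]] tilt 32.76050575191245
tip face [-34.1942 -44.4217 166.0151] grasp face [-33.4836 -44.0084 183.9963] F face [0.1655 0.445  0.6381]
turn to align y 0.0060626729863064045 misalign z deg 2.617475650620911
```

View pics/end.png

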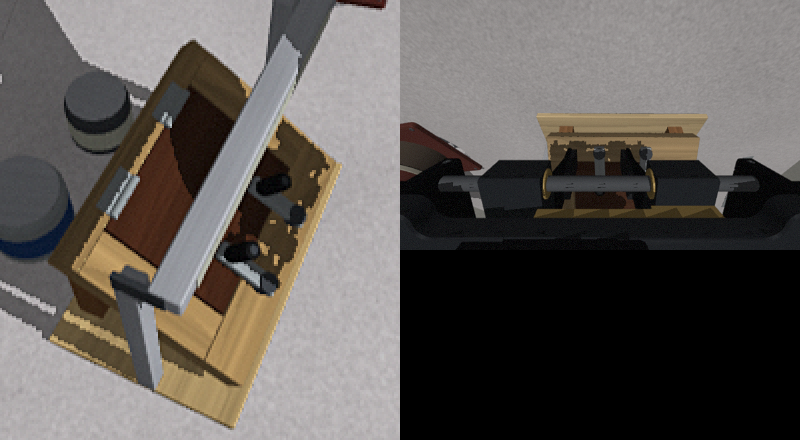

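The final picture shows the board flat, both pegs (crop (272,185) and (242,250)) up the slope beside the lamp bar, and the cans still behind the stand. The robot is clear, so I'm handing it in.

```bash
python3 -c "
from cell import ctrl
print(ctrl.job_done())"
```

```text
the job is handed in; nothing more can be done
None
```

The board is shut, both latches are swung straight up the slope over it (each within about 0.05 rad by the gripper's position), and the job is handed in at about 16 s; the lamp was not bumped and the cans look unmoved, but no verdict came back. The moves can't tilt the tool directly, so I got the 33° lean by pushing the arm against its reach limit, with joint 2 reading up to 0.0006 rad past its rounded −0.38 limit.

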